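Dock the grinder carriage and lock it with the quick-release pin

ROBOT

A 6-joint arm with a two-finger parallel gripper is mounted at the origin on the work surface. World frame = base frame: x ahead of the robot, y to its left, z up, the work surface at z = 0. Lengths are in m, angles in rad, forces in N, time in s.
With the tool pointing down it reaches from about 0.35 to 0.775 m from the base axis. Payload 5.5 kg.
Tool frame: the origin (TCP) lies midway between the tips of the shut fingers; the grasp point (between the pads) lies 19 mm behind it; z points along the fingers, y is the line along which they close (so a half turn about z gives the same grasp; the last joint's range is limited). The gripper opens to 85 mm and grips with 20 to 120 N. Pads are 22 mm wide; open, the fingers measure 114 mm over their backs; the gripper's body (76 mm by 85 mm) begins 54 mm behind the grasp point. The pads swing forward as they close: fully open they stand 13 mm farther back than shut.
Start: joints at [1.049, 0.313, 0.046, 1.304, 0, 1.431], TCP at [0.214, 0.534, 0.231] pointing down, gripper open.
Joint ranges: [-2.76, 2.76], [-0.86, 1.69], [-1.03, 1.26], [-2.2, 2.34], [-1.47, 1.5], [-3.14, 3.14]. Speed limits (rad/s): [2.57, 2.57, 3.14, 3.14, 3.14, 3.14].

INTERFACE

Orientations are given as a unit quaternion [w, x, y, z].
In Python, from workcell import env gives the robot as it stands. The module is installed in compiled form; this text tells all that it offers.
- The arm moves only by the tool servo_tool, never from a script. Its argument "increments" is a list of rows, each an object of numbers: "grip": the closure, from 0 (fully open) to 1 (shut); "x", "y", "z": the shift along the tool's x, y, z in mm; "roll": the turn about the tool's z in degrees. In form: [{"grip": .., "x": .., "y": .., "z": .., "roll": ..}, ...]. A call has 1 to 5 rows; each row shifts and turns the commanded pose from where the row before left it, along the tool's axes as they then stand; what a row does not reach is not made up. A row lasts 1/12 s, in which the tool goes at most 41.7 mm and 7.16 degrees, less where a joint would pass 70% of its speed; a pose out of reach is approached as far as the arm can. A call is refused whole if a number of a shift passes 41.7 or a number of a turn 7.16, either way. A call with a gripper value outside its range is refused whole. The fingers move at their own pace and stop on an object; "grip_force" is the grip in N (left out, the last holds). Time passes only in rows, so rows that do not move let the fingers close. It gives the time, the measured TCP pose, the force, the opening and the grip force at its end, in the units of the state.
- env.get_state(): the state, without advancing time (a new reading comes with each control period).
- env.read_camera(name): name is "side" or "top"; returns the picture (480x640x3 uint8, red, green, blue); there is no depth.
- env.get_calibration(name): a dict with "vertical_fov" (degrees; the focal length in pixels is half the picture's height over the tangent of half this angle, whatever the lens; pixels are square), "cx", "cy" (the principal point, pixels), "rvec" (rotation vector, rad) and "tvec" (3), from world to camera coordinates, as OpenCV has them. Camera axes: x right, y down, z forward; pixel columns grow to the right and rows downward; lengths in m; the calibration is good to about 2 mm. A picture is of the moment at which its call begins. get_calibration takes no time and is no camera call.
- env.hand_in(): hands the job in; it is judged then, once.
The state is a dict: "clock": time; "joint_pos": joint angles; "qvel": joint speeds; "tau": joint torques, N m; "tcp_pos": TCP position; "orientation": TCP orientation; "wrist_force": force on the tool from outside, world axes, zero at the start; "ft_torque": the same for the moment, N m; "finger_gap": finger opening in m; "grip_force": force on a finger pad.
Only numpy, scipy, OpenCV 4.12 (cv2) and the standard library are available. Lean on these libraries where they do the work, as an engineer would, in place of code of your own. Each camera call takes 0.05 s, during which the arm holds its last target. There are 200 camera calls.

TASK

The coffee grinder's carriage has been left pulled out of its test dock: push it fully home by its push plate, then lock its tongue in the slanted clevis with the quick-release ball-lock pin that lies on the bench. Hold the pin's button in while you slide the pin down through all three holes from the upper side until its collar is home on the ear, let the button out so that the balls lock behind the far ear, then tug the pin firmly outwards by its hexagonal flange, without pressing the button, to feel that it holds. Leave it locked and home, and leave the brush, the screwdriver and the blue tray alone.

Things in the scene. Friction and masses are not known exactly. Their poses are not given: they have to be found in the camera images.
- dock: Fixed test dock: black base plate 180 x 360 x 12 mm flat on the bench. Origin on the bench under the middle of the clevis. z up; y runs along the carriage's slide, +y is homeward (push this way). Plate spans x -90 to 90, y -70 to 290 mm. With the carriage home, its upright and the grinder (252 mm high) stand at y above 90 mm; the clevis is free all round to 90 mm but for the push plate.
- clevis: Cream slotted block fixed on the dock. Origin on the hole axis midway between its two ears, 75 mm above the bench. z = hole axis, pointing out of the upper, handle side: 35 deg above level, towards dock +x, so the pin slides in along -z. y = dock y. -x points up out of the slot's open top. Ears 12 mm thick (z 9 to 21 and -21 to -9), 48 mm wide, 20 mm high above the axis.
- hole_mouth (a point): Mouth of the upper ear's 15.5 mm hole, on the axis at clevis z = 21 mm; the pin's collar seats on this face. Axes as the clevis. The tongue (16 mm thick, same hole) slides in the slot between the ears with 1 mm play each side.
- carriage (a joint): Carriage slide, m: 0 = home, tongue hole in line with the ears; positive = pulled out (towards dock -y), up to 0.055. Play lets it run 2 mm past line (-0.002) to its hard stop; the pin's tapered nose then draws it into line. Friction about 3 N, carriage 1.6 kg; it stays where it is left.
- push_plate (a point): Middle of the outer face (facing dock -y) of the aluminium push plate on the tongue's end: 62 wide (dock x) x 50 high x 8 mm thick, 50 to 100 mm above the bench. When home it lies 54 mm from the hole axis towards dock -y. Axes as the dock.
- pin: Ball-lock pin, steel, 122 mm long, about 0.2 kg, lying on the bench on flange and nose. Origin: centre of the shoulder face that seats on the ear; z from nose to button, rising 10 deg from level as it lies. Along z in mm: shank 14 dia. -53 to 0, collar 26 dia. 0 to 6, slim hub 14 dia. 6 to 42, flange 42 to 48, button 48 to 60. Home: origin at the hole mouth, z along clevis z.
- flange (a point): Centre of the underside (the side facing the nose) of the aluminium hexagonal flange, 48 mm across flats, 6 mm thick. Axes as the pin. One finger here and one on the button's face hold the pin with its button in (12 mm apart pressed, 18 mm free); between collar and flange there are 36 mm for that finger. Pulling here tugs the pin.
- nose (a point): Tip of the tapered nose (6 mm dia. at the tip, full 14 mm after 9 mm), at pin z = -62 mm. Axes as the pin.
- button (a joint): Button travel, m: 0 = out (balls out and locked), 0.006 = fully in (balls flush). Spring: starts to move at 4.5 N, fully in at 10 N.
- button_top (a point): Centre of the face of the released button, a disc of 36 mm diameter, 12 mm proud of the flange when out and 6 mm when in. Axes as the pin.
- ball_a: One of two 10 mm steel locking balls at pin z = -47.5, on opposite sides of the shank. Out, they stand 3.5 mm proud of it and pass no hole; they sink below it as the button goes in. With the pin home they sit just beyond the lower ear; locked, the pin has a little over 1 mm of end play.
- ball_b: The other locking ball.
- brush: Cleaning brush, 190 mm, lying on the bench (bystander). Origin at bench height beneath it.
- screwdriver: Screwdriver, 190 mm, lying on the bench (bystander). Origin at bench height beneath it.
- tray: Blue open plastic tray 160 x 120 x 50 mm (bystander). Origin at bench height beneath it.
Things that resemble listed ones, but are neither listed nor needed, are in the scene too. Of the things that look like the pin, take the one that is nearest to the robot's base at the start.

How it is judged:
On the way, in this order (a step that is already met when the one before it is completed fails the run):
1. the carriage is pushed home (value of joint carriage below 0.003 m), for 0.2 s.
2. the pin is home through ears and tongue, collar on the ear, and its button has been let out (x of pin in the frame of clevis between -0.0025 and 0.0025 m and y of pin in the frame of clevis between -0.0025 and 0.0025 m and z of pin in the frame of clevis between 0.019 and 0.0245 m and angle between the z axis of pin and the z axis of clevis, either way round below 0.08 rad and value of joint carriage below 0.003 m and value of joint button below 0.0015 m and contact force between the fingers and pin below 2 N), for 0.15 s.
3. the locked pin is tugged outwards: its balls bear on the far ear with more than 1 N, button out (x of pin in the frame of clevis between -0.0025 and 0.0025 m and y of pin in the frame of clevis between -0.0025 and 0.0025 m and z of pin in the frame of clevis between 0.019 and 0.0245 m and angle between the z axis of pin and the z axis of clevis, either way round below 0.08 rad and value of joint button below 0.0015 m and contact force between any of ball_a, ball_b and clevis above 1 N), for 0.1 s.
At the end, for the whole second after the job is handed in: The carriage is home (within 3 mm); the pin lies through both ears and the tongue, its shoulder within 3.5 mm of the upper ear and within 2.5 mm of the hole axis, parallel to it; its button is out (less than 1.5 mm in), so the balls are locked; all at rest and released (x of pin in the frame of clevis between -0.0025 and 0.0025 m and y of pin in the frame of clevis between -0.0025 and 0.0025 m and z of pin in the frame of clevis between 0.019 and 0.0245 m and angle between the z axis of pin and the z axis of clevis, either way round below 0.08 rad and value of joint carriage below 0.003 m and value of joint button below 0.0015 m and linear speed of pin below 0.02 m/s); the robot touches nothing.
It fails at once if the brush is moved by more than 30 mm (distance of brush from where it was at the start of the episode above 0.03 m).
It fails at once if the screwdriver is moved by more than 30 mm (distance of screwdriver from where it was at the start of the episode above 0.03 m).
It fails at once if the tray is moved by more than 30 mm (distance of tray from where it was at the start of the episode above 0.03 m).
It also fails if it takes over 61 s, if anything falls off the work surface, if the arm or the gripper's body presses on something with over 40 N, if the wrist force passes 120 N, or if a joint passes its speed limit or range.

## Working session

There is one attempt and no reset: what is moved stays moved. The work goes in short steps, Python scripts to look and compute and a tool call to move; the robot and the scene stay as the last step left them, time stands still between calls to the robot, and variables do not carry over. Pictures are saved under pics/ and viewed, at most 10 in all, crops included, and the job is handed in when it is done.

Besides the shell and the picture viewer there is one more tool, called after "Request:" by a JSON object that holds its "method" and its "body". servo_tool: Moves the arm, as the interface text tells. Its arguments: {"type":"object","properties":{"increments":{"type":"array"},"grip_force":{"type":"number"}},"required":["increments"]}

```bash
mkdir -p pics
python3 - <<'E'
from workcell import env
import cv2
for n in("top","side"):
    cv2.imwrite(f"pics/{n}0.png",env.read_camera(n)[:,:,::-1]);print(n,env.get_calibration(n))
print(env.get_state())
E
```

```text
top {'vertical_fov': 51.72103995814993, 'cx': 316.7783095040182, 'cy': 233.6485728125898, 'rvec': array([ 2.19978202, -2.14690505,  0.08206981]), 'tvec': array([-0.09688295,  0.48264022,  1.21701511])}
side {'vertical_fov': 49.08862220486571, 'cx': 323.2497729180888, 'cy': 236.77884172895844, 'rvec': array([ 2.36147834, -0.74134893,  0.24196914]), 'tvec': array([-0.46219009,  0.21254298,  1.43864136])}
{'clock': 0.1, 'joint_pos': array([1.04940222e+00, 3.13961530e-01, 4.51092984e-02, 1.30363543e+00,
       1.43140752e-05, 1.43120665e+00]), 'qvel': array([-0.00076934, -0.00029956,  0.00303388,  0.00055239,  0.00169959,
       -0.00075103]), 'tau': array([ 2.65743351e-03, -4.81725526e+01,  2.99245262e+01,  1.27511012e-02,
       -1.58492185e-04,  2.66542935e-05]), 'tcp_pos': array([0.21400957, 0.53319231, 0.23048429]), 'orientation': array([-2.81195955e-04,  1.89744733e-01,  9.81833092e-01, -7.97580099e-04]), 'wrist_force': array([-0.16168418,  0.36321594, -0.08035236]), 'ft_torque': array([-0.01115518, -0.04436403, -0.03950829]), 'grip_force': 0.0, 'finger_gap': 0.08542670861549166}
```

View pics/top0.png

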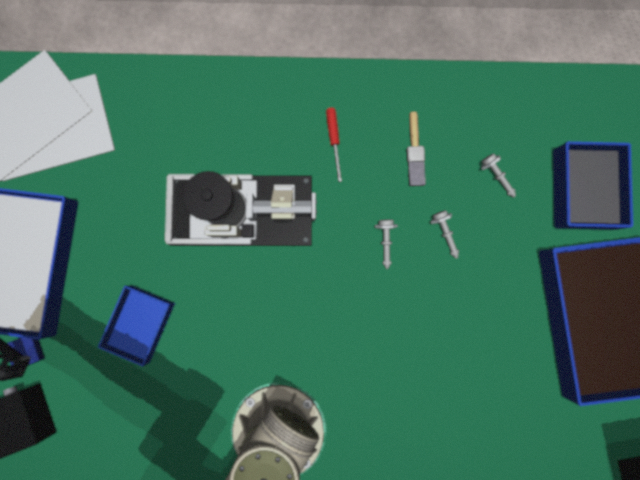

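View pics/side0.png

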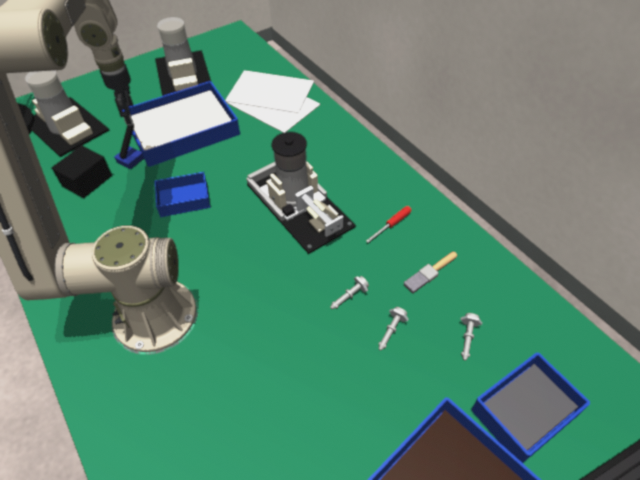

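The three pin-like objects in the top view are at (387,245), (446,235) and (498,175). The base is at about (280,425), so the one at (387,245) is nearest. I'll confirm it in enlarged crops.

```bash
cat > h.py <<'E'
import numpy as np,cv2
from workcell import env
def cam(n):
    c=env.get_calibration(n);f=240/np.tan(np.radians(c['vertical_fov']/2))
    K=np.array([[f,0,c['cx']],[0,f,c['cy']],[0,0,1]]);return K,np.array(c['rvec']),np.array(c['tvec'])
def at_z(n,px,z):
    K,r,t=cam(n);R=cv2.Rodrigues(r)[0];C=-R.T@t
    d=R.T@np.linalg.inv(K)@np.array([px[0],px[1],1.]);return C+d*(z-C[2])/d[2]
def proj(n,P):
    K,r,t=cam(n);return cv2.projectPoints(np.array(P,float).reshape(-1,1,3),r,t,K,None)[0].reshape(-1,2)
def tri(pt,ps):
    Ps=[]
    for n in("top","side"):
        K,r,t=cam(n);Ps.append(K@np.c_[cv2.Rodrigues(r)[0],t])
    X=cv2.triangulatePoints(Ps[0],Ps[1],np.array(pt,float),np.array(ps,float));return (X[:3]/X[3]).ravel()
def crop(n,x,y,w,h,s,out,img=None):
    im=cv2.imread(img) if img else env.read_camera(n)[:,:,::-1]
    cv2.imwrite(out,cv2.resize(im[y:y+h,x:x+w],None,fx=s,fy=s,interpolation=cv2.INTER_CUBIC))
E
python3 - <<'E'
from h import *
a=cv2.imread("pics/top0.png");b=cv2.imread("pics/side0.png")
A=cv2.resize(a[165:275,240:400],None,fx=5,fy=5,interpolation=cv2.INTER_CUBIC)
cv2.imwrite("pics/c1.png",A)
B=cv2.resize(b[170:320,240:400],None,fx=4,fy=4,interpolation=cv2.INTER_CUBIC)
cv2.imwrite("pics/c2.png",B)
for p in [(387,245),(446,235),(498,175)]: q=at_z("top",p,.02);print(q,np.hypot(q[0],q[1]))
E
```

```text
[ 0.46068673 -0.26069222  0.02      ] 0.5293323135771326
[ 0.48920544 -0.40723881  0.02      ] 0.6365260508555706
[ 0.64387493 -0.53738721  0.02      ] 0.838665570182369
```

View pics/c1.png

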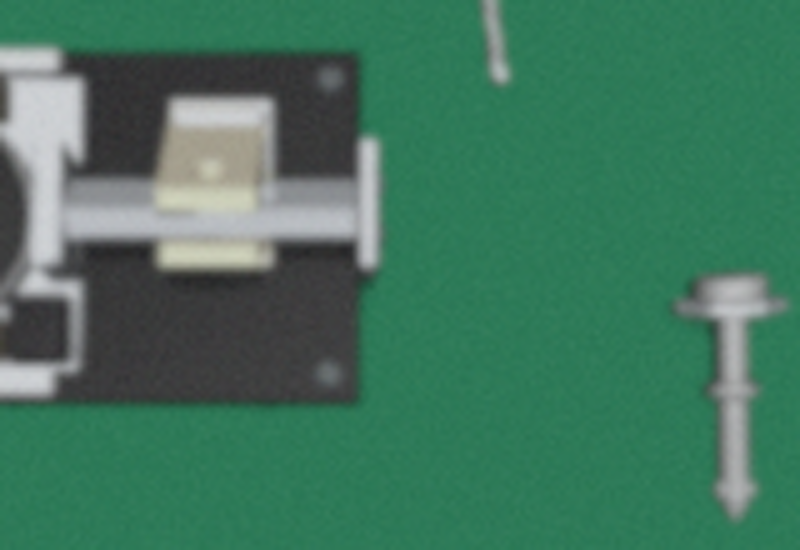

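View pics/c2.png

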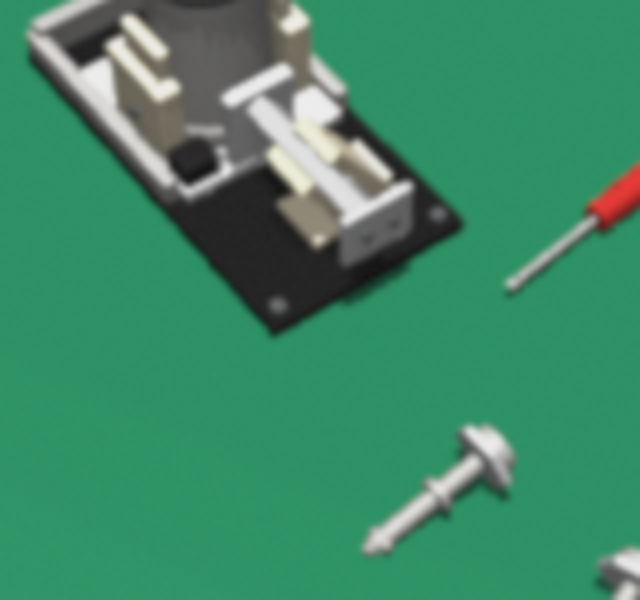

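Run:
```python
from h import *
np.set_printoptions(precision=4,suppress=True)
c1=lambda x,y:(240+x/5-.4,165+y/5-.4)
c2=lambda x,y:(240+x/4-.4,170+y/4-.4)
print("corners top",at_z("top",c1(358,53),.012),at_z("top",c1(358,402),.012))
print("corners side",at_z("side",c2(463,222),.012),at_z("side",c2(275,333),.012))
print("screws top",at_z("top",c1(330,78),.012),at_z("top",c1(329,373),.012))
print("hole",at_z("top",c1(210,167),.087))
print("plate outer face top edge",at_z("top",c1(380,138),.1),at_z("top",c1(380,270),.1))
print("plate side top edge",at_z("side",c2(412,185),.1),at_z("side",c2(340,218),.1))
# pin heights: nose tip low
print("nose",at_z("top",c1(736,520),.008),at_z("side",c2(362,549),.006))
print("nose tri",tri(c1(736,520),c2(362,549)))
print("collar top",at_z("top",c1(734,391),.03),at_z("side",c2(438,496),.02), tri(c1(734,391),c2(438,496)))
print("flange L/R",at_z("top",c1(675,308),.026),at_z("top",c1(788,308),.026))
print("button far",at_z("top",c1(716,276),.05),at_z("top",c1(766,276),.05))
```

```text
corners top [ 0.6342 -0.0672  0.012 ] [ 0.4566 -0.0717  0.012 ]
corners side [ 0.6339 -0.0684  0.012 ] [ 0.4568 -0.0745  0.012 ]
screws top [ 0.621  -0.0533  0.012 ] [ 0.4709 -0.0568  0.012 ]
hole [ 0.5623 -0.      0.087 ]
plate outer face top edge [ 0.5759 -0.0808  0.1   ] [ 0.5134 -0.0823  0.1   ]
plate side top edge [ 0.5779 -0.0773  0.1   ] [ 0.5175 -0.073   0.1   ]
nose [ 0.4022 -0.2625  0.008 ] [ 0.4052 -0.2598  0.006 ]
nose tri [ 0.4028 -0.2624  0.0116]
collar top [ 0.4654 -0.2578  0.03  ] [ 0.4675 -0.2622  0.02  ] [ 0.4676 -0.2602  0.017 ]
flange L/R [ 0.5064 -0.2285  0.026 ] [ 0.5077 -0.2846  0.026 ]
button far [ 0.5201 -0.2457  0.05  ] [ 0.5207 -0.2701  0.05  ]
```

Request:
{"method": "servo_tool", "body": {"increments": [{"grip": 0.3,"x": 0,"y": 0,"z": -30},{"x": 0,"y": 40,"z": 0,"grip": 0.3}]}}

```text
invalid input at $.increments[0]: expected keys grip, x, y, z, roll
```

Request:
{"method": "servo_tool", "body": {"increments": [{"grip": 0.5,"x": 0,"y": 0,"z": -12,"roll": 6.6},{"grip": 0.5,"x": 0,"y": 0,"z": -12,"roll": 6.6},{"grip": 0.5,"x": 0,"y": 0,"z": -12,"roll": 6.6},{"grip": 0.5,"x": 0,"y": 0,"z": -12,"roll": 6.6},{"grip": 0.5,"x": 0,"y": 0,"z": -12,"roll": 6.6}]}}

```text
clock: 0.52
tcp_pos: [0.2141, 0.5334, 0.2914]
orientation: [-0.0, 0.463, 0.886, -0.001]
wrist_force: [-0.2, -0.3, -0.4]
finger_gap: 0.0429
grip_force: 0.0
```

Request:
{"method": "servo_tool", "body": {"increments": [{"grip": 0.5,"x": 0,"y": 0,"z": -12,"roll": 6.6},{"grip": 0.5,"x": 0,"y": 0,"z": -12,"roll": 6.6},{"grip": 0.5,"x": 0,"y": 0,"z": -12,"roll": 6.6},{"grip": 0.5,"x": 0,"y": 0,"z": -12,"roll": 6.6},{"grip": 0.5,"x": 0,"y": 0,"z": -12,"roll": 6.6}]}}

```text
clock: 0.93
tcp_pos: [0.2141, 0.5334, 0.3514]
orientation: [0.0, 0.696, 0.718, -0.0]
wrist_force: [0.5, -0.3, -0.2]
finger_gap: 0.0427
grip_force: 0.0
```

Request:
{"method": "servo_tool", "body": {"increments": [{"grip": 0.5,"x": -34,"y": 20,"z": 0,"roll": 0},{"grip": 0.5,"x": -34,"y": 20,"z": 0,"roll": 0},{"grip": 0.5,"x": -34,"y": 20,"z": 0,"roll": 0},{"grip": 0.5,"x": -34,"y": 20,"z": 0,"roll": 0},{"grip": 0.5,"x": -34,"y": 20,"z": 0,"roll": 0}]}}

```text
clock: 1.35
tcp_pos: [0.3208, 0.3659, 0.3509]
orientation: [-0.0, 0.694, 0.72, -0.0]
wrist_force: [1.6, 0.4, 0.3]
finger_gap: 0.0427
grip_force: 0.0
```

Request:
{"method": "servo_tool", "body": {"increments": [{"grip": 0.5,"x": -34,"y": 20,"z": 0,"roll": 0},{"grip": 0.5,"x": -34,"y": 20,"z": 0,"roll": 0},{"grip": 0.5,"x": -34,"y": 20,"z": 0,"roll": 0},{"grip": 0.5,"x": -34,"y": 20,"z": 0,"roll": 0},{"grip": 0.5,"x": -34,"y": 20,"z": 0,"roll": 0}]}}

```text
clock: 1.77
tcp_pos: [0.4271, 0.1994, 0.3511]
orientation: [-0.0, 0.694, 0.72, -0.0]
wrist_force: [0.5, 0.4, -0.4]
finger_gap: 0.043
grip_force: 0.0
```

Request:
{"method": "servo_tool", "body": {"increments": [{"grip": 0.5,"x": -34,"y": 20,"z": 0,"roll": 0},{"grip": 0.5,"x": -34,"y": 20,"z": 0,"roll": 0},{"grip": 0.5,"x": -34,"y": 20,"z": 0,"roll": 0},{"grip": 0.5,"x": -34,"y": 20,"z": 0,"roll": 0},{"grip": 0.5,"x": -34,"y": 20,"z": 0,"roll": 0}]}}

```text
clock: 2.18
tcp_pos: [0.5334, 0.0332, 0.351]
orientation: [-0.0, 0.694, 0.72, -0.0]
wrist_force: [0.9, 0.6, -0.4]
finger_gap: 0.0429
grip_force: 0.0
```

Request:
{"method": "servo_tool", "body": {"increments": [{"grip": 0.5,"x": -5,"y": 40,"z": 0,"roll": 0},{"grip": 0.5,"x": 0,"y": 40,"z": 0,"roll": 0},{"grip": 0.5,"x": 0,"y": 40,"z": 0,"roll": 0},{"grip": 0.5,"x": 0,"y": 40,"z": 0,"roll": 0},{"grip": 0.5,"x": 0,"y": 40,"z": 0,"roll": 0}]}}

```text
clock: 2.6
tcp_pos: [0.721, 0.0364, 0.3507]
orientation: [-0.001, 0.694, 0.72, -0.0]
wrist_force: [-0.1, -0.1, 0.3]
finger_gap: 0.0428
grip_force: 0.0
```

Request:
{"method": "servo_tool", "body": {"increments": [{"grip": 0.5,"x": 0,"y": 40,"z": 0,"roll": 0},{"grip": 0.5,"x": 0,"y": 40,"z": 0,"roll": 0},{"grip": 0.5,"x": 0,"y": 40,"z": 0,"roll": 0}]}}

```text
clock: 2.85
tcp_pos: [0.7843, 0.0386, 0.3158]
orientation: [0.011, 0.694, 0.72, 0.012]
wrist_force: [-1.1, -0.3, -2.2]
finger_gap: 0.0425
grip_force: 0.0
```

```bash
python3 -c "
from h import *
s=env.get_state();print(s['joint_pos'],s['orientation'],s['tcp_pos'])"
```

```text
[-0.05428362  0.89302808  1.25760843  1.9027553   0.00363221  1.47969754] [0.01115265 0.69385682 0.71992597 0.01203868] [0.7842781  0.03859468 0.31582079]
```

Request:
{"method": "servo_tool", "body": {"increments": [{"grip": 0.5,"x": 0,"y": 30,"z": -28,"roll": 0},{"grip": 0.5,"x": 0,"y": 30,"z": -28,"roll": 0},{"grip": 0.5,"x": 0,"y": 30,"z": -28,"roll": 0},{"grip": 0.5,"x": 0,"y": 30,"z": -28,"roll": 0}]}}

```text
clock: 3.18
tcp_pos: [0.8027, 0.0385, 0.3826]
orientation: [0.063, 0.691, 0.717, 0.062]
wrist_force: [-0.7, 0.3, -0.4]
finger_gap: 0.0426
grip_force: 0.0
```

```bash
python3 -c "
from h import *
s=env.get_state();print(s['joint_pos'],s['orientation'],s['tcp_pos'])"
```

```text
[-0.05629542  0.81558537  1.2648327   1.84435809  0.01189569  1.47835006] [0.06260437 0.69114624 0.71734616 0.06174182] [0.80269626 0.03846768 0.38262877]
```

```bash
cat >> h.py <<'E'
from scipy.spatial.transform import Rotation as Ro
def R_now(s=None):
    q=(s or env.get_state())['orientation'];return Ro.from_quat([q[1],q[2],q[3],q[0]]).as_matrix()
def to(P,frm=None):  # tool mm shift from current TCP to world P
    s=env.get_state();R=R_now(s);a=s['tcp_pos'] if frm is None else np.array(frm)
    return R.T@(np.array(P)-a)*1000
np.set_printoptions(precision=4,suppress=True)
E
python3 -c "
from h import *
print(R_now());A=[.55,-.14,.2];B=[.548,-.12,.068];C=[.546,-.060,.068]
print(to(A),to(B,A),to(C,B))"
```

```text
[[-0.0368  0.9839  0.1752]
 [ 0.9993  0.037   0.002 ]
 [-0.0045  0.1751 -0.9845]]
[-168.2302 -287.2022  135.1771] [ 20.6503 -24.3431 129.6495] [60.0324  0.2529 -0.2277]
```

Request:
{"method": "servo_tool", "body": {"increments": [{"grip": 0.9,"x": -17,"y": -29,"z": 13.5,"roll": 0},{"grip": 0.9,"x": -17,"y": -29,"z": 13.5,"roll": 0},{"grip": 0.9,"x": -17,"y": -29,"z": 13.5,"roll": 0},{"grip": 0.9,"x": -17,"y": -29,"z": 13.5,"roll": 0},{"grip": 0.9,"x": -17,"y": -29,"z": 13.5,"roll": 0}]}}

```text
clock: 3.6
tcp_pos: [0.706, -0.0345, 0.3151]
orientation: [0.064, 0.691, 0.718, 0.062]
wrist_force: [1.0, -0.6, 1.3]
finger_gap: 0.0086
grip_force: 0.0
```

Request:
{"method": "servo_tool", "body": {"increments": [{"grip": 0.9,"x": -17,"y": -29,"z": 13.5,"roll": 0},{"grip": 0.9,"x": -17,"y": -29,"z": 13.5,"roll": 0},{"grip": 0.9,"x": -17,"y": -29,"z": 13.5,"roll": 0},{"grip": 0.9,"x": -17,"y": -29,"z": 13.5,"roll": 0},{"grip": 0.9,"x": -17,"y": -29,"z": 13.5,"roll": 0}]}}

```text
clock: 4.02
tcp_pos: [0.5784, -0.1254, 0.2238]
orientation: [0.065, 0.691, 0.717, 0.061]
wrist_force: [0.5, -1.2, 0.4]
finger_gap: 0.0084
grip_force: 0.0
```

Request:
{"method": "servo_tool", "body": {"increments": [{"grip": 0.9,"x": 4,"y": -5,"z": 26,"roll": 0},{"grip": 0.9,"x": 4,"y": -5,"z": 26,"roll": 0},{"grip": 0.9,"x": 4,"y": -5,"z": 26,"roll": 0},{"grip": 0.9,"x": 4,"y": -5,"z": 26,"roll": 0},{"grip": 0.9,"x": 4,"y": -5,"z": 26,"roll": 0}]}}

```text
clock: 4.43
tcp_pos: [0.5776, -0.1059, 0.0911]
orientation: [0.065, 0.691, 0.717, 0.062]
wrist_force: [-0.4, 0.5, -0.0]
finger_gap: 0.0087
grip_force: 0.0
```

```bash
python3 -c "
from h import *
s=env.get_state();print(s['joint_pos'],s['orientation'],s['tcp_pos'],to([.546,-.06,.068]))"
```

```text
[-0.3489  0.2864 -0.3692  0.7462  0.0597  1.1899] [0.0649 0.6911 0.7172 0.0616] [ 0.5776 -0.1059  0.0911] [ 47.2185 -33.4447  17.0486]
```

Request:
{"method": "servo_tool", "body": {"increments": [{"grip": 0.9,"x": 0,"y": -16.5,"z": 8.5,"roll": 0},{"grip": 0.9,"x": 0,"y": -16.5,"z": 8.5,"roll": 0},{"grip": 0.9,"x": 7,"y": 0,"z": 0,"roll": 0},{"grip": 0.9,"x": 7,"y": 0,"z": 0,"roll": 0},{"grip": 0.9,"x": 6,"y": 0,"z": 0,"roll": 0}]}}

```text
clock: 4.85
tcp_pos: [0.5473, -0.087, 0.068]
orientation: [0.064, 0.691, 0.717, 0.06]
wrist_force: [-2.4, -4.6, 3.1]
finger_gap: 0.0085
grip_force: 2.6
```

Request:
{"method": "servo_tool", "body": {"increments": [{"grip": 0.9,"x": 5,"y": 0,"z": 0,"roll": 0},{"grip": 0.9,"x": 5,"y": 0,"z": 0,"roll": 0},{"grip": 0.9,"x": 5,"y": 0,"z": 0,"roll": 0},{"grip": 0.9,"x": 3,"y": 0,"z": 0,"roll": 0},{"grip": 0.9,"x": 2,"y": 0,"z": 0,"roll": 0}]}}

```text
clock: 5.27
tcp_pos: [0.5449, -0.0658, 0.0647]
orientation: [0.061, 0.691, 0.718, 0.06]
wrist_force: [1.8, -3.8, 1.8]
finger_gap: 0.0088
grip_force: 1.6
```

Request:
{"method": "servo_tool", "body": {"increments": [{"grip": 0.9,"x": 2,"y": 0,"z": 0,"roll": 0},{"grip": 0.9,"x": 1,"y": 0,"z": 0,"roll": 0}]}}

```text
clock: 5.43
tcp_pos: [0.5442, -0.063, 0.0642]
orientation: [0.06, 0.691, 0.718, 0.06]
wrist_force: [1.7, -2.4, 2.3]
finger_gap: 0.0083
grip_force: 1.5
```

Request:
{"method": "servo_tool", "body": {"increments": [{"grip": 0.9,"x": 1.5,"y": 0,"z": 0,"roll": 0},{"grip": 0.9,"x": 0,"y": 0,"z": 0,"roll": 0}]}}

```text
clock: 5.6
tcp_pos: [0.5439, -0.0615, 0.0641]
orientation: [0.06, 0.691, 0.718, 0.06]
wrist_force: [1.6, -2.1, 2.3]
finger_gap: 0.0085
grip_force: 1.0
```

Request:
{"method": "servo_tool", "body": {"increments": [{"grip": 0.9,"x": 1.5,"y": 0,"z": 0,"roll": 0},{"grip": 0.9,"x": 0,"y": 0,"z": 0,"roll": 0}]}}

```text
clock: 5.77
tcp_pos: [0.5439, -0.0611, 0.0642]
orientation: [0.061, 0.692, 0.717, 0.059]
wrist_force: [2.6, -6.0, 0.9]
finger_gap: 0.0085
grip_force: 2.8
```

Request:
{"method": "servo_tool", "body": {"increments": [{"grip": 0.9,"x": 1.5,"y": 0,"z": 0,"roll": 0},{"grip": 0.9,"x": 0,"y": 0,"z": 0,"roll": 0}]}}

```text
clock: 5.93
tcp_pos: [0.5438, -0.0611, 0.0642]
orientation: [0.062, 0.692, 0.717, 0.058]
wrist_force: [2.3, -10.6, 0.9]
finger_gap: 0.0087
grip_force: 5.3
```

Request:
{"method": "servo_tool", "body": {"increments": [{"grip": 0.9,"x": 1,"y": 0,"z": 0,"roll": 0},{"grip": 0.9,"x": 0,"y": 0,"z": 0,"roll": 0}]}}

```text
clock: 6.1
tcp_pos: [0.5438, -0.0611, 0.0642]
orientation: [0.062, 0.693, 0.716, 0.057]
wrist_force: [1.2, -13.2, 0.3]
finger_gap: 0.0091
grip_force: 6.9
```

Request:
{"method": "servo_tool", "body": {"increments": [{"grip": 0.9,"x": -15,"y": 0,"z": 0,"roll": 0},{"grip": 0.9,"x": -15,"y": 0,"z": -10,"roll": 0},{"grip": 0.6,"x": -25,"y": 0,"z": -25,"roll": 0}]}}

```text
clock: 6.35
tcp_pos: [0.5353, -0.1098, 0.0946]
orientation: [0.054, 0.691, 0.719, 0.058]
wrist_force: [-0.1, 0.8, -0.5]
finger_gap: 0.0195
grip_force: 0.0
```

```bash
python3 -c "
from h import *
P=np.array([.5117,-.2563,.0341]);R=R_now();print(R);A=P-.06*R[:,2];print(env.get_state()['tcp_pos'],A,to(A),to(P,A))"
```

```text
[[-0.0394  0.9865  0.1587]
 [ 0.9992  0.0386  0.0084]
 [ 0.0022  0.1589 -0.9873]]
[ 0.5353 -0.1098  0.0946] [ 0.5022 -0.2568  0.0933] [-145.5817  -38.6003   -5.2385] [-0.  0. 60.]
```

Request:
{"method": "servo_tool", "body": {"increments": [{"grip": 0.55,"x": -29,"y": -7.7,"z": -1,"roll": -0.2},{"grip": 0.55,"x": -29,"y": -7.7,"z": -1,"roll": -0.2},{"grip": 0.55,"x": -29,"y": -7.7,"z": -1,"roll": -0.2},{"grip": 0.55,"x": -29,"y": -7.7,"z": -1,"roll": -0.2},{"grip": 0.55,"x": -29,"y": -7.7,"z": -1,"roll": -0.2}]}}

```text
clock: 6.77
tcp_pos: [0.5055, -0.2589, 0.0969]
orientation: [0.059, 0.685, 0.724, 0.059]
wrist_force: [0.4, -0.0, -0.5]
finger_gap: 0.0382
grip_force: 0.0
```

Request:
{"method": "servo_tool", "body": {"increments": [{"grip": 0.55,"x": 0,"y": 0,"z": 0,"roll": 0}]}}

```text
clock: 6.85
tcp_pos: [0.5059, -0.2629, 0.0972]
orientation: [0.06, 0.687, 0.722, 0.058]
wrist_force: [0.3, -1.2, 0.7]
finger_gap: 0.0381
grip_force: 0.0
```

```bash
python3 -c "
from h import *
P=np.array([.5117,-.2563,.0341]);R=R_now();print(R[:,2],R[:,1],env.get_state()['tcp_pos'],to(P))"
```

```text
[ 0.1671  0.0018 -0.9859] [0.9847 0.0498 0.167 ] [ 0.5059 -0.2629  0.0972] [ 6.741  -4.4571 63.1817]
```

Correct the offset, descend to about 20 mm above the grasp, and look.

Request:
{"method": "servo_tool", "body": {"increments": [{"grip": 0.55,"x": 6.5,"y": -4.5,"z": 20,"roll": 0},{"grip": 0.55,"x": 0,"y": 0,"z": 20,"roll": 0},{"grip": 0.55,"x": 0,"y": 0,"z": 0,"roll": 0}]}}

```text
clock: 7.1
tcp_pos: [0.5059, -0.2496, 0.0533]
orientation: [0.056, 0.685, 0.724, 0.059]
wrist_force: [0.2, 0.3, -0.7]
finger_gap: 0.0382
grip_force: 0.0
```

```bash
python3 -c "
from h import *
P=np.array([.5117,-.2563,.0341]);print(env.get_state()['tcp_pos'],to(P))
crop('side',310,240,100,75,6,'pics/g_side.png');crop('top',340,180,100,100,6,'pics/g_top.png')
a=cv2.imread('pics/g_side.png');b=cv2.imread('pics/g_top.png');
c=np.hstack([cv2.resize(a,(450,338)),cv2.resize(b,(338,338))]);cv2.imwrite('pics/g.png',c)"
```

```text
[ 0.5059 -0.2496  0.0533] [-7.0291  2.2055 19.8396]
```

View pics/g.png

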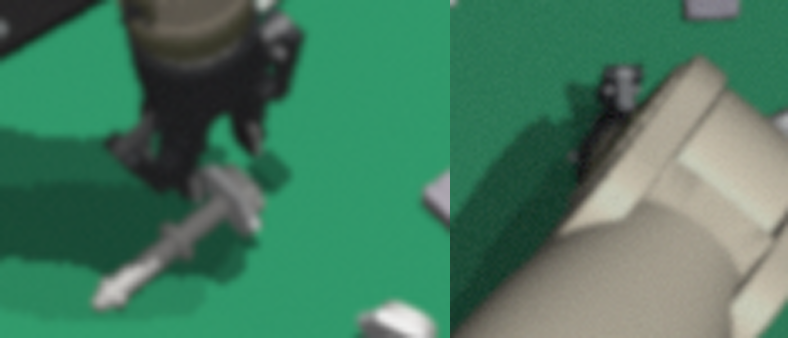

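The fingers straddle the flange: one tip at about (180,190) over the hub, the other at about (258,150) beyond the button. I'll centre sideways and go down.

Request:
{"method": "servo_tool", "body": {"increments": [{"grip": 0.55,"x": -3.5,"y": 1,"z": 0,"roll": 0},{"grip": 0.55,"x": -3,"y": 1,"z": 6,"roll": 0},{"grip": 0.55,"x": 0,"y": 0,"z": 6,"roll": 0},{"grip": 0.55,"x": 0,"y": 0,"z": 5,"roll": 0},{"grip": 0.55,"x": 0,"y": 0,"z": 0,"roll": 0}]}}

```text
clock: 7.62
tcp_pos: [0.514, -0.2589, 0.0404]
orientation: [0.06, 0.685, 0.724, 0.059]
wrist_force: [0.4, -0.5, -0.1]
finger_gap: 0.0385
grip_force: 0.0
```

```bash
python3 -c "
from h import *
P=np.array([.5117,-.2563,.0341]);print(env.get_state()['tcp_pos'],to(P),R_now()[:,1])"
```

```text
[ 0.514  -0.2589  0.0404] [ 2.7097 -3.1969  5.8349] [0.9844 0.0541 0.1672]
```

Request:
{"method": "servo_tool", "body": {"increments": [{"grip": 0.55,"x": 1.5,"y": -1.5,"z": 3,"roll": 0},{"grip": 0.55,"x": 1,"y": -1,"z": 3,"roll": 0},{"grip": 0.55,"x": 0,"y": 0,"z": 0,"roll": 0}]}}

```text
clock: 7.87
tcp_pos: [0.5121, -0.2562, 0.0343]
orientation: [0.06, 0.685, 0.724, 0.059]
wrist_force: [-0.6, 1.0, -0.4]
finger_gap: 0.0385
grip_force: 0.0
```

```bash
python3 -c "
from h import *
P=np.array([.5117,-.2563,.0341]);print(env.get_state()['tcp_pos'],to(P),R_now()[:,1])"
```

```text
[ 0.5121 -0.2562  0.0343] [-0.0968 -0.4868  0.1562] [0.9844 0.0543 0.1672]
```

Request:
{"method": "servo_tool", "body": {"increments": [{"grip": 1,"x": 0,"y": 0,"z": 0,"roll": 0},{"grip": 1,"x": 0,"y": 0,"z": 0,"roll": 0},{"grip": 1,"x": 0,"y": 0,"z": 0,"roll": 0},{"grip": 1,"x": 0,"y": 0,"z": 0,"roll": 0}], "grip_force": 50}}

```text
clock: 8.2
tcp_pos: [0.513, -0.257, 0.0353]
orientation: [0.061, 0.685, 0.724, 0.059]
wrist_force: [0.2, -0.6, -1.2]
finger_gap: 0.0102
grip_force: 53.3
```

Request:
{"method": "servo_tool", "body": {"increments": [{"grip": 1,"x": 0,"y": 0,"z": -10,"roll": 0},{"grip": 1,"x": 0,"y": 0,"z": -20,"roll": 0},{"grip": 1,"x": 0,"y": 0,"z": -25,"roll": 0},{"grip": 1,"x": 0,"y": 0,"z": -25,"roll": 0},{"grip": 1,"x": 0,"y": 0,"z": 0,"roll": 0}]}}

```text
clock: 8.62
tcp_pos: [0.5011, -0.2589, 0.1195]
orientation: [0.064, 0.685, 0.723, 0.059]
wrist_force: [0.8, -0.6, -1.0]
finger_gap: 0.0104
grip_force: 53.1
```

```bash
python3 -c "
from h import *
s=env.get_state();print(s['tcp_pos'],s['finger_gap'])
crop('side',290,190,130,100,6,'pics/g2.png')"
```

```text
[ 0.5011 -0.2589  0.1195] 0.010384110004154115
```

View pics/g2.png

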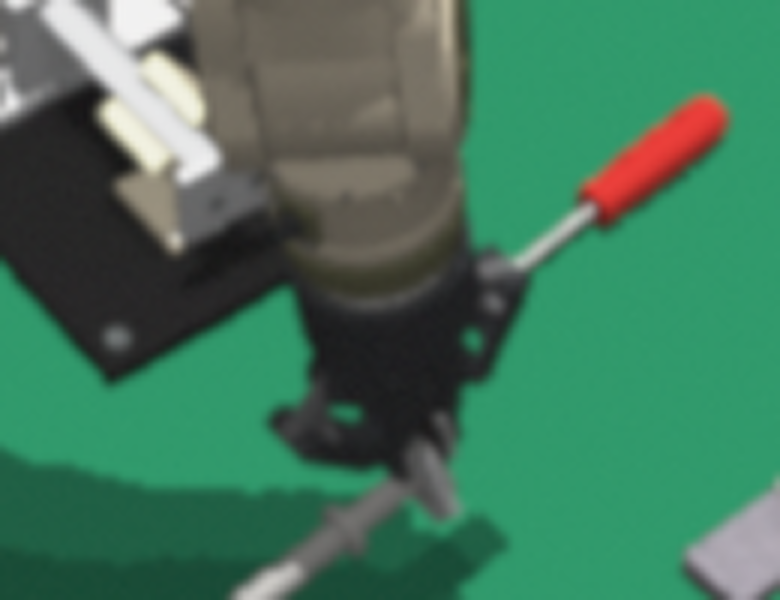

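Request:
{"method": "servo_tool", "body": {"increments": [{"grip": 1,"x": 10,"y": 12,"z": -16,"roll": 0},{"grip": 1,"x": 20,"y": 25,"z": -16,"roll": 0},{"grip": 1,"x": 20,"y": 26,"z": -16,"roll": 0},{"grip": 1,"x": 20,"y": 26,"z": -16,"roll": 0},{"grip": 1,"x": 20,"y": 26,"z": -16,"roll": 0}]}}

```text
clock: 9.08
tcp_pos: [0.5942, -0.1599, 0.2111]
orientation: [0.06, 0.685, 0.723, 0.058]
wrist_force: [-0.0, -0.9, -2.2]
finger_gap: 0.0099
grip_force: 53.1
```

Request:
{"method": "servo_tool", "body": {"increments": [{"grip": 1,"x": 20,"y": 25,"z": -16,"roll": 0},{"grip": 1,"x": 20,"y": 25,"z": -16,"roll": 0},{"grip": 1,"x": 20,"y": 26,"z": -16,"roll": 0},{"grip": 1,"x": 20,"y": 26,"z": -16,"roll": 0},{"grip": 1,"x": 20,"y": 26,"z": -16,"roll": 0}]}}

```text
clock: 9.5
tcp_pos: [0.7016, -0.0531, 0.3106]
orientation: [0.06, 0.685, 0.724, 0.058]
wrist_force: [0.8, 0.2, -2.2]
finger_gap: 0.0102
grip_force: 53.1
```

Request:
{"method": "servo_tool", "body": {"increments": [{"grip": 1,"x": 20,"y": 25,"z": -16,"roll": 0},{"grip": 1,"x": 20,"y": 25,"z": -16,"roll": 0},{"grip": 1,"x": 20,"y": 26,"z": -16,"roll": 0},{"grip": 1,"x": 10,"y": 26,"z": -16,"roll": 0}]}}

```text
clock: 9.83
tcp_pos: [0.78, 0.0185, 0.3838]
orientation: [0.06, 0.684, 0.725, 0.06]
wrist_force: [1.9, -0.9, -1.1]
finger_gap: 0.0104
grip_force: 53.1
```

```bash
python3 -c "
from h import *
s=env.get_state();print(s['joint_pos'],s['tcp_pos'],s['finger_gap']);print(R_now())"
```

```text
[-0.0861  0.6993  1.0372  1.7402  0.0185  1.4286] [0.78   0.0185 0.3838] 0.010353427934985277
[[-0.0571  0.984   0.1687]
 [ 0.9983  0.0573  0.004 ]
 [-0.0057  0.1686 -0.9857]]
```

Request:
{"method": "servo_tool", "body": {"increments": [{"grip": 1,"x": 0,"y": 30,"z": -28,"roll": 0.5},{"grip": 1,"x": 0,"y": 30,"z": -28,"roll": 0.5},{"grip": 1,"x": 0,"y": 30,"z": -28,"roll": 0.5},{"grip": 1,"x": 0,"y": 30,"z": -28,"roll": 0},{"grip": 1,"x": 0,"y": 30,"z": -28,"roll": 0}]}}

```text
clock: 10.25
tcp_pos: [0.8, 0.0182, 0.4621]
orientation: [0.109, 0.688, 0.709, 0.106]
wrist_force: [-0.2, -0.2, -1.8]
finger_gap: 0.0099
grip_force: 53.2
```

Request:
{"method": "servo_tool", "body": {"increments": [{"grip": 1,"x": 0,"y": 30,"z": -28,"roll": 0},{"grip": 1,"x": 0,"y": 30,"z": -28,"roll": 0},{"grip": 1,"x": 0,"y": 30,"z": -28,"roll": 0}]}}

```text
clock: 10.5
tcp_pos: [0.7996, 0.0197, 0.5129]
orientation: [0.142, 0.683, 0.703, 0.136]
wrist_force: [0.0, 0.2, -2.3]
finger_gap: 0.0098
grip_force: 53.2
```

```bash
python3 -c "
from h import *
s=env.get_state();print(s['joint_pos'],s['tcp_pos'],s['finger_gap']);print(R_now())"
```

```text
[-0.0875  0.6628  1.2641  1.777   0.0318  1.4601] [0.7996 0.0197 0.5129] 0.009784080367416676
[[-0.0268  0.9221  0.3861]
 [ 0.9996  0.0299 -0.002 ]
 [-0.0134  0.3859 -0.9225]]
```

Request:
{"method": "servo_tool", "body": {"increments": [{"grip": 1,"x": 0,"y": 38,"z": -14,"roll": 0},{"grip": 1,"x": 0,"y": 38,"z": -14,"roll": 0},{"grip": 1,"x": 0,"y": 38,"z": -14,"roll": 0},{"grip": 1,"x": 0,"y": 38,"z": -14,"roll": 0}]}}

```text
clock: 10.83
tcp_pos: [0.8397, 0.0226, 0.5436]
orientation: [0.185, 0.673, 0.693, 0.177]
wrist_force: [-0.3, 0.3, -2.7]
finger_gap: 0.0097
grip_force: 53.1
```

```bash
python3 -c "
from h import *
s=env.get_state();print(s['joint_pos'],s['tcp_pos'],s['finger_gap']);print(R_now())"
```

```text
[-0.0817  0.651   1.2633  1.6661  0.037   1.4696] [0.8397 0.0226 0.5436] 0.009674999676579612
[[-0.0245  0.8684  0.4953]
 [ 0.9995  0.0302 -0.0035]
 [-0.018   0.495  -0.8687]]
```

Request:
{"method": "servo_tool", "body": {"increments": [{"grip": 1,"x": 0,"y": 38,"z": -10,"roll": 0},{"grip": 1,"x": 0,"y": 38,"z": -10,"roll": 0},{"grip": 1,"x": 0,"y": 38,"z": -10,"roll": 0}]}}

```text
clock: 11.08
tcp_pos: [0.8692, 0.0247, 0.5687]
orientation: [0.217, 0.665, 0.684, 0.207]
wrist_force: [0.4, -0.1, -2.7]
finger_gap: 0.0101
grip_force: 53.2
```

Request:
{"method": "servo_tool", "body": {"increments": [{"grip": 1,"x": 0,"y": 0,"z": 0,"roll": 0}]}}

```text
clock: 11.17
tcp_pos: [0.8693, 0.0249, 0.5701]
orientation: [0.218, 0.664, 0.684, 0.208]
wrist_force: [-1.3, -0.3, -1.9]
finger_gap: 0.0104
grip_force: 53.2
```

```bash
python3 -c "
from h import *
s=env.get_state();print(s['joint_pos'],s['tcp_pos'],s['finger_gap']);R=R_now();print(R)
print('tilt',np.degrees(np.arcsin(R[2,1])))
# pin origin target: mouth
x=np.array([np.cos(.026),np.sin(.026),0]);u=x*np.cos(np.radians(35))+np.array([0,0,np.sin(np.radians(35))])
print('u',u,'mouth',np.array([.5445,0,.075])+.021*u)
A=[.75,-0.05,.4];B=[.62,-0.06,.3];print(to(A),to(B,A))"
```

```text
[-0.0774  0.6443  1.2646  1.5805  0.0399  1.4765] [0.8693 0.0249 0.5701] 0.01035564967277495
[[-0.0227  0.8184  0.5742]
 [ 0.9995  0.0309 -0.0045]
 [-0.0214  0.5738 -0.8187]]
tilt 35.01820325939274
u [0.8189 0.0213 0.5736] mouth [0.5617 0.0004 0.087 ]
[ -68.4757 -197.5815   71.0678] [  -4.8977 -164.083     7.2653]
```

Request:
{"method": "servo_tool", "body": {"increments": [{"grip": 1,"x": -0.7,"y": -20,"z": 10,"roll": 0.2},{"grip": 1,"x": -0.7,"y": -33,"z": 16.7,"roll": 0.2},{"grip": 1,"x": -0.7,"y": -33,"z": 16.7,"roll": 0.2},{"grip": 1,"x": -0.7,"y": -33,"z": 16.7,"roll": 0},{"grip": 1,"x": -0.7,"y": -33,"z": 16.7,"roll": 0}]}}

```text
clock: 11.58
tcp_pos: [0.8081, 0.0182, 0.4524]
orientation: [0.216, 0.667, 0.682, 0.208]
wrist_force: [1.2, -0.4, -0.8]
finger_gap: 0.0101
grip_force: 53.1
```

Request:
{"method": "servo_tool", "body": {"increments": [{"grip": 1,"x": -0.7,"y": -33,"z": 16.7,"roll": 0},{"grip": 1,"x": -0.7,"y": -33,"z": 16.7,"roll": 0},{"grip": 1,"x": -0.7,"y": -33,"z": 16.7,"roll": 0},{"grip": 1,"x": -0.7,"y": -33,"z": 16.7,"roll": 0},{"grip": 1,"x": -0.7,"y": -20,"z": 10,"roll": 0}]}}

```text
clock: 12.0
tcp_pos: [0.7236, 0.0111, 0.2976]
orientation: [0.212, 0.668, 0.683, 0.205]
wrist_force: [-0.4, -0.2, -3.2]
finger_gap: 0.0099
grip_force: 53.1
```

```bash
python3 -c "
from h import *
s=env.get_state();print(s['joint_pos'],s['tcp_pos'],s['finger_gap']);R=R_now();print(R)
print(to([.6608,.0031,.1686]))
for n in('top','side'):
  K,r,t=cam(n);print(n,-cv2.Rodrigues(r)[0].T@t)"
```

```text
[-0.1227  0.1271 -0.2163  0.632   0.0652  1.446 ] [0.7236 0.0111 0.2976] 0.009896776227917492
[[-0.0171  0.826   0.5634]
 [ 0.9997  0.0233 -0.0038]
 [-0.0163  0.5632 -0.8262]]
[  -4.8318 -124.7129   71.2437]
top [ 0.3801 -0.098   1.2527]
side [-0.0235 -0.8843  1.2434]
```

Request:
{"method": "servo_tool", "body": {"increments": [{"grip": 1,"x": -1,"y": -30,"z": 17,"roll": 0},{"grip": 1,"x": -1,"y": -30,"z": 17,"roll": 0},{"grip": 1,"x": -1,"y": -28,"z": 16,"roll": 0},{"grip": 1,"x": -1,"y": -20,"z": 11,"roll": 0},{"grip": 1,"x": 0,"y": 0,"z": 0,"roll": 0}]}}

```text
clock: 12.42
tcp_pos: [0.6671, 0.0046, 0.1832]
orientation: [0.21, 0.669, 0.684, 0.203]
wrist_force: [-1.4, 0.7, -3.2]
finger_gap: 0.0099
grip_force: 53.1
```

```bash
python3 -c "
from h import *
s=env.get_state();print(s['joint_pos'],s['tcp_pos'],s['finger_gap']);R=R_now();print(R)
print(to([.6608,.0031,.1686]))
crop('side',280,150,100,75,8,'pics/p_side.png');crop('top',240,150,100,75,8,'pics/p_top.png')
a=cv2.imread('pics/p_side.png');b=cv2.imread('pics/p_top.png')
cv2.imwrite('pics/p.png',cv2.resize(np.vstack([a,b]),(400,600)));cv2.imwrite('pics/p.png',np.hstack([cv2.resize(a,(400,300)),cv2.resize(b,(400,300))]))"
```

```text
[-0.1497  0.1036 -0.5352  0.345   0.0801  1.424 ] [0.6671 0.0046 0.1832] 0.009932380349208562
[[-0.0167  0.8298  0.5578]
 [ 0.9997  0.0223 -0.0032]
 [-0.0151  0.5576 -0.83  ]]
[ -1.1499 -13.4309   8.5937]
```

View pics/p_side.png

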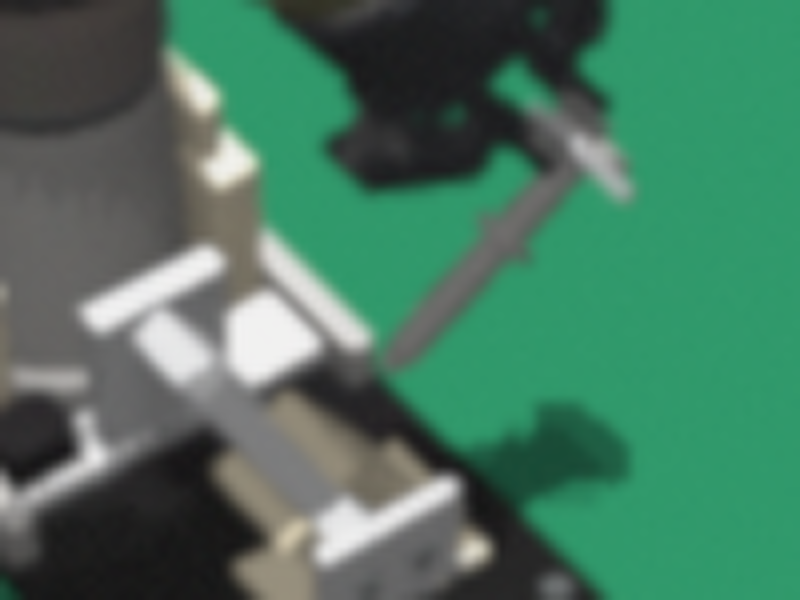

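View pics/p_top.png

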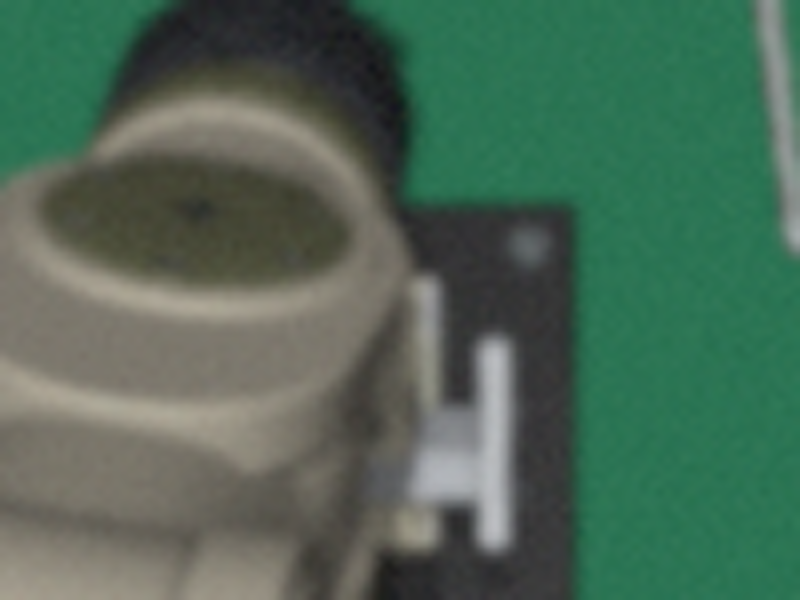

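```bash
cat >> h.py <<'E'
c,s_=np.cos,np.sin
def dock(p,o=(.5445,0.),yaw=.026):
    p=np.array(p)/1000.;return np.array([o[0]+c(yaw)*p[0]-s_(yaw)*p[1],o[1]+s_(yaw)*p[0]+c(yaw)*p[1],p[2]])
def clev(p,**k): # clevis coords mm -> world ; z=(c35,0,s35), -x up
    a=np.radians(35);Z=np.array([c(a),0,s_(a)]);Y=np.array([0,1,0]);X=np.cross(Y,Z)
    return dock(X*p[0]+Y*p[1]+Z*p[2]+np.array([0,0,75]),**k)
E
python3 -c "
from h import *
s=env.get_state();R=R_now();T=s['tcp_pos']
f=lambda u,v:(280+(u+.5)/8-.5,150+(v+.5)/8-.5)
O=T-.048*R[:,1]+.010*R[:,2]
for nm,z,px in(('nose',-62,f(388,364)),('collar',3,f(507,236)),('flange',45,f(580,158))):
  print(nm,proj('side',[O+R[:,1]*z/1000])[0],px)
J=proj('side',[O,O+.001*R[:,0],O+.001*R[:,1],O+.001*R[:,2]]);print('px/mm',J[1:]-J[0])
for nm,p,px in(('plateL',[-31,-52,100],f(316,548)),('plateR',[31,-52,100],f(462,481)),('cornerR?',[80,-60,12],f(556,584))):
  print(nm,proj('side',[dock(p)])[0],px)
print('ear top corners side', [proj('side',[clev(p)])[0] for p in([-20,-24,21],[-20,24,21],[-20,-24,9],[-20,24,9],[-20,-24,-9],[-20,24,-9],[-20,-24,-21])])
print('ear top corners top', [proj('top',[clev(p)])[0] for p in([-20,-24,21],[-20,24,21],[-20,-24,9],[-20,24,9],[-20,-24,-9],[-20,24,-9],[-20,-24,-21],[-20,24,-21],[0,0,21])])
"
```

```text
nose [330.208  193.2537] (328.0625, 195.0625)
collar [344.7721 176.5464] (342.9375, 179.0625)
flange [354.2767 165.6432] (352.0625, 169.3125)
px/mm [[-0.205  -0.1892]
 [ 0.2253 -0.2585]
 [ 0.1536  0.1229]]
plateL [319.8523 220.1435] (319.0625, 218.0625)
plateR [337.0747 210.5177] (337.3125, 209.6875)
cornerR? [351.2424 224.0954] (349.0625, 222.5625)
ear top corners side [array([324.4149, 207.885 ]), array([314.8982, 198.2976]), array([321.7361, 210.9602]), array([312.2728, 201.3349]), array([317.7295, 215.5594]), array([308.346 , 205.8779]), array([315.0662, 218.6167])]
ear top corners top [array([291.0398, 201.954 ]), array([270.5746, 202.0062]), array([291.2027, 206.5234]), array([270.8431, 206.5738]), array([291.444 , 213.2897]), array([271.2407, 213.3375]), array([291.6027, 217.7431]), array([271.5024, 217.7891]), array([281.3852, 198.2251])]
```

Request:
{"method": "servo_tool", "body": {"increments": [{"grip": 1,"x": 0,"y": 0,"z": 0,"roll": 0},{"grip": 1,"x": 0,"y": 0,"z": 0,"roll": 0}]}}

```text
clock: 12.68
tcp_pos: [0.6772, 0.0036, 0.1947]
orientation: [0.217, 0.667, 0.682, 0.208]
wrist_force: [1.1, -0.4, -0.9]
finger_gap: 0.0098
grip_force: 53.1
```

```bash
python3 -c "
from h import *
s=env.get_state();R=R_now();T=s['tcp_pos'];print(T,np.abs(s['qvel']).max(),R)
im=env.read_camera('side')[:,:,::-1];cv2.imwrite('pics/s3.png',im);s2=env.get_state();print(s2['tcp_pos'])
O=T-.048*R[:,1]+.010*R[:,2];print(O)
print([proj('side',[O+R[:,1]*z/1000])[0] for z in(-62,3,45)])
old=cv2.imread('pics/p_side.png');new=cv2.resize(im[150:225,280:380],None,fx=8,fy=8,interpolation=cv2.INTER_CUBIC)
# shift of pin between pictures
t=old[80:380,380:640];r=cv2.matchTemplate(new,t,cv2.TM_CCOEFF_NORMED);print(cv2.minMaxLoc(r))
"
```

```text
[0.6772 0.0036 0.1947] 0.003894604682157382 [[-0.0171  0.8189  0.5736]
 [ 0.9997  0.0243 -0.0049]
 [-0.018   0.5734 -0.8191]]
[0.6769 0.0037 0.1942]
[0.6437 0.0024 0.159 ]
[array([331.2796, 192.1093]), array([345.7896, 175.3226]), array([355.2621, 164.3638])]
(-0.4270436763763428, 0.9966704845428467, (210, 270), (406, 49))
```

```bash
python3 -c "
from h import *
s=env.get_state();R=R_now();T=s['tcp_pos']
im=cv2.imread('pics/s3.png')[155:210,320:375];S=11;im=cv2.resize(im,None,fx=S,fy=S,interpolation=cv2.INTER_CUBIC)
O=T-.048*R[:,1]+.010*R[:,2]
P=lambda z,x=0,y=0:tuple(int(round(v)) for v in ((proj('side',[O+R@np.array([x,z,y])/1000])[0]-[320,155]+.5)*S-.5))
th=np.linspace(0,2*np.pi,60)
for z,r in((-62,3),(-53,7),(0,7),(0,13),(6,13)):
  cv2.polylines(im,[np.array([P(z,r*np.cos(t),r*np.sin(t)) for t in th])],True,(0,0,255),1)
for z in(42,48):
  cv2.polylines(im,[np.array([P(z,24*np.cos(t),24*np.sin(t)) for t in th])],True,(0,255,255),1)
cv2.imwrite('pics/ov.png',im)
"
```

```text
(no output)
```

View pics/ov.png

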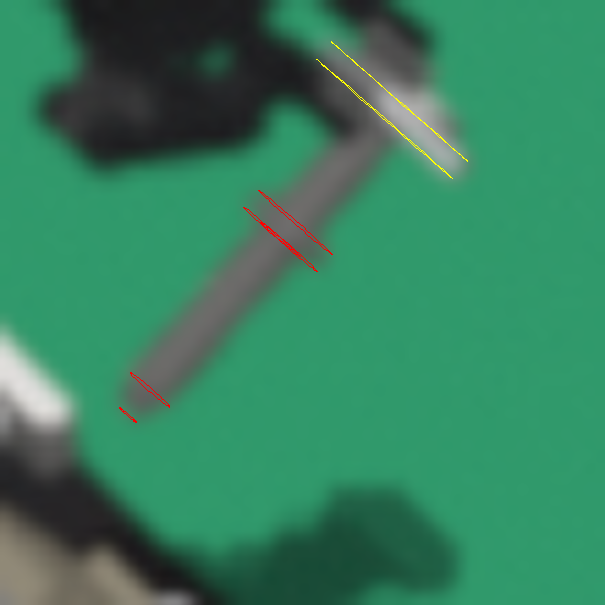

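```bash
cat >> h.py <<'E'
def off(dz=1.3,dx=0):
    s=env.get_state();R=R_now(s);N=s['tcp_pos']+R@np.array([dx,-110,10+dz])/1000
    M=clev([0,0,21]);v=R.T@(M-N)*1000
    print('tcp',s['tcp_pos'],'nose->mouth tool mm',v,'tilt',np.degrees(np.arcsin(R[2,1])),'az',np.degrees(np.arctan2(R[1,1],R[0,1])),'txz',R[2,0],'F tool',R.T@s['wrist_force'],'gap',s['finger_gap'],'v',np.abs(s['qvel']).max())
E
python3 -c "
from h import *
off()"
```

```text
tcp [0.6769 0.0037 0.1942] nose->mouth tool mm [  0.6251 -45.8428  10.5287] tilt 34.93826631513564 az 1.6985110673218735 txz -0.01784496399148061 F tool [ 0.1713 -1.6201  1.5338] gap 0.009763413466245183 v 0.01496257293485786
```

Request:
{"method": "servo_tool", "body": {"increments": [{"grip": 1,"x": 0.3,"y": -7,"z": 4,"roll": 0},{"grip": 1,"x": 0.3,"y": -9,"z": 4,"roll": 0},{"grip": 1,"x": 0,"y": -9,"z": 2.5,"roll": 0},{"grip": 1,"x": 0,"y": -6,"z": 0,"roll": 0},{"grip": 1,"x": 0,"y": -3,"z": 0,"roll": 0}]}}

```text
clock: 13.15
tcp_pos: [0.6501, 0.004, 0.1602]
orientation: [0.213, 0.668, 0.683, 0.206]
wrist_force: [-1.0, -0.4, -1.7]
finger_gap: 0.0099
grip_force: 53.1
```

Request:
{"method": "servo_tool", "body": {"increments": [{"grip": 1,"x": 0,"y": 0,"z": 0,"roll": 0},{"grip": 1,"x": 0,"y": 0,"z": 0,"roll": 0},{"grip": 1,"x": 0,"y": 0,"z": 0,"roll": 0}]}}

```text
clock: 13.4
tcp_pos: [0.653, 0.0036, 0.1634]
orientation: [0.215, 0.667, 0.682, 0.207]
wrist_force: [-0.8, -1.0, -1.3]
finger_gap: 0.0101
grip_force: 53.1
```

```bash
python3 -c "
from h import *
off()"
```

```text
tcp [0.653  0.0036 0.1634] nose->mouth tool mm [-0.2878 -8.5908 -0.5748] tilt 34.70964007099312 az 1.6638656439089161 txz -0.01722178047059264 F tool [-0.9348 -1.3691  0.6116] gap 0.01014110301544988 v 0.007508144179658686
```

Request:
{"method": "servo_tool", "body": {"increments": [{"grip": 1,"x": 0,"y": -3,"z": -0.3,"roll": 0},{"grip": 1,"x": 0,"y": -4,"z": -0.3,"roll": 0},{"grip": 1,"x": 0,"y": -3,"z": 0,"roll": 0},{"grip": 1,"x": 0,"y": -3,"z": 0,"roll": 0},{"grip": 1,"x": 0,"y": 0,"z": 0,"roll": 0}]}}

```text
clock: 13.82
tcp_pos: [0.6405, 0.0035, 0.155]
orientation: [0.214, 0.668, 0.683, 0.206]
wrist_force: [-0.2, 0.3, -3.0]
finger_gap: 0.0101
grip_force: 53.5
```

```bash
python3 -c "
from h import *
off()"
```

```text
tcp [0.6405 0.0035 0.155 ] nose->mouth tool mm [-0.5371  6.52   -0.061 ] tilt 34.56732150821702 az 1.6441330416196234 txz -0.016854570867496754 F tool [ 0.3043 -1.802   2.3522] gap 0.010118585893558792 v 0.01625942069433768
```

Request:
{"method": "servo_tool", "body": {"increments": [{"grip": 1,"x": 0,"y": -3,"z": 0,"roll": 0},{"grip": 1,"x": 0,"y": -3,"z": 0,"roll": 0},{"grip": 1,"x": 0,"y": 0,"z": 0,"roll": 0}]}}

```text
clock: 14.07
tcp_pos: [0.6361, 0.0032, 0.152]
orientation: [0.214, 0.667, 0.683, 0.206]
wrist_force: [2.3, -0.5, -3.3]
finger_gap: 0.0103
grip_force: 54.2
```

```bash
python3 -c "
from h import *
off()"
```

```text
tcp [0.6361 0.0032 0.152 ] nose->mouth tool mm [-0.3766 11.8479 -0.087 ] tilt 34.61533766905258 az 1.6520896370044995 txz -0.01710003684424455 F tool [-0.4471  0.0332  3.9856] gap 0.010272964633713107 v 0.009464386170032799
```

Request:
{"method": "servo_tool", "body": {"increments": [{"grip": 1,"x": 0,"y": -1.5,"z": 0.8,"roll": 0},{"grip": 1,"x": 0,"y": -2.5,"z": 0.4,"roll": 0},{"grip": 1,"x": 0,"y": 0,"z": 0,"roll": 0}]}}

```text
clock: 14.32
tcp_pos: [0.6329, 0.0033, 0.1482]
orientation: [0.214, 0.668, 0.683, 0.206]
wrist_force: [0.9, -0.7, -2.5]
finger_gap: 0.0097
grip_force: 53.4
```

```bash
python3 -c "
from h import *
off()"
```

```text
tcp [0.6329 0.0033 0.1482] nose->mouth tool mm [-0.5799 16.6202 -1.3419] tilt 34.53691972077339 az 1.6402974163923196 txz -0.01673680511982001 F tool [-0.6731 -0.7088  2.5923] gap 0.00974619146733373 v 0.0062189574977954
```

Request:
{"method": "servo_tool", "body": {"increments": [{"grip": 1,"x": 0,"y": -3,"z": 0.2,"roll": 0},{"grip": 1,"x": 0,"y": -3,"z": 0,"roll": 0},{"grip": 1,"x": 0,"y": 0,"z": 0,"roll": 0}]}}

```text
clock: 14.57
tcp_pos: [0.6288, 0.0032, 0.1454]
orientation: [0.214, 0.667, 0.683, 0.207]
wrist_force: [0.3, 0.4, -3.2]
finger_gap: 0.0098
grip_force: 53.7
```

```bash
python3 -c "
from h import *
off()"
```

```text
tcp [0.6288 0.0032 0.1454] nose->mouth tool mm [-0.5814 21.6229 -1.456 ] tilt 34.641940584387235 az 1.6543555288849738 txz -0.01672783793032584 F tool [ 0.4589 -1.5441  2.8249] gap 0.009829886550858025 v 0.010853225537524526
```

Request:
{"method": "servo_tool", "body": {"increments": [{"grip": 1,"x": 0,"y": -3,"z": 0.1,"roll": 0},{"grip": 1,"x": 0,"y": -3,"z": 0,"roll": 0},{"grip": 1,"x": 0,"y": 0,"z": 0,"roll": 0}]}}

```text
clock: 14.82
tcp_pos: [0.6238, 0.003, 0.1418]
orientation: [0.214, 0.667, 0.683, 0.207]
wrist_force: [0.9, 1.3, -2.4]
finger_gap: 0.0096
grip_force: 53.6
```

Request:
{"method": "servo_tool", "body": {"increments": [{"grip": 1,"x": 0,"y": -3,"z": 0.1,"roll": 0},{"grip": 1,"x": 0,"y": -3,"z": 0,"roll": 0},{"grip": 1,"x": 0,"y": 0,"z": 0,"roll": 0}]}}

```text
clock: 15.07
tcp_pos: [0.6184, 0.0028, 0.1378]
orientation: [0.214, 0.668, 0.683, 0.206]
wrist_force: [1.9, 0.4, -2.0]
finger_gap: 0.0102
grip_force: 53.6
```

```bash
python3 -c "
from h import *
off()"
```

```text
tcp [0.6184 0.0028 0.1378] nose->mouth tool mm [-0.5534 34.4378 -1.6624] tilt 34.566231829073544 az 1.6422234404965221 txz -0.016833976425761787 F tool [0.3685 0.4326 2.725 ] gap 0.010183081958816677 v 0.009273259638598272
```

Request:
{"method": "servo_tool", "body": {"increments": [{"grip": 1,"x": 0,"y": -3,"z": 0.1,"roll": 0},{"grip": 1,"x": 0,"y": -3,"z": 0,"roll": 0},{"grip": 1,"x": 0,"y": -3,"z": 0,"roll": 0},{"grip": 1,"x": 0,"y": 0,"z": 0,"roll": 0}]}}

```text
clock: 15.4
tcp_pos: [0.611, 0.0026, 0.1326]
orientation: [0.214, 0.668, 0.683, 0.206]
wrist_force: [1.8, -0.3, -1.9]
finger_gap: 0.0098
grip_force: 53.5
```

```bash
python3 -c "
from h import *
off()"
```

```text
tcp [0.611  0.0026 0.1326] nose->mouth tool mm [-0.5314 43.5813 -1.7766] tilt 34.55503898911814 az 1.6436399531307742 txz -0.016882272348570926 F tool [-0.3214  0.3762  2.5352] gap 0.009842908966176164 v 0.009914160123678347
```

Request:
{"method": "servo_tool", "body": {"increments": [{"grip": 1,"x": 0,"y": -3,"z": 0.1,"roll": 0},{"grip": 1,"x": 0,"y": -3,"z": 0,"roll": 0},{"grip": 1,"x": 0,"y": -3,"z": 0,"roll": 0},{"grip": 1,"x": 0,"y": -2,"z": 0,"roll": 0},{"grip": 1,"x": 0,"y": 0,"z": 0,"roll": 0}]}}

```text
clock: 15.82
tcp_pos: [0.6022, 0.0023, 0.1264]
orientation: [0.214, 0.668, 0.683, 0.206]
wrist_force: [0.2, 0.3, -2.8]
finger_gap: 0.01
grip_force: 53.4
```

```bash
python3 -c "
from h import *
off()"
```

```text
tcp [0.6022 0.0023 0.1264] nose->mouth tool mm [-0.5236 54.3296 -1.8647] tilt 34.56993432155841 az 1.6440204130894502 txz -0.01687879057300623 F tool [ 0.3799 -1.3857  2.4608] gap 0.00999784761458497 v 0.011235689087443048
```

Request:
{"method": "servo_tool", "body": {"increments": [{"grip": 1,"x": 0,"y": -2,"z": 0.1,"roll": 0},{"grip": 1,"x": 0,"y": -2,"z": 0,"roll": 0},{"grip": 1,"x": 0,"y": 0,"z": 0,"roll": 0}]}}

```text
clock: 16.07
tcp_pos: [0.5993, 0.0022, 0.1243]
orientation: [0.214, 0.667, 0.683, 0.206]
wrist_force: [1.3, 0.8, -0.8]
finger_gap: 0.0098
grip_force: 53.3
```

Request:
{"method": "servo_tool", "body": {"increments": [{"grip": 1,"x": 0,"y": -1.5,"z": 0,"roll": 0},{"grip": 1,"x": 0,"y": -0.5,"z": 0,"roll": 0}]}}

```text
clock: 16.23
tcp_pos: [0.598, 0.0022, 0.1235]
orientation: [0.214, 0.667, 0.683, 0.207]
wrist_force: [1.3, 1.4, -2.0]
finger_gap: 0.0101
grip_force: 53.1
```

```bash
python3 -c "
from h import *
off()"
```

```text
tcp [0.598  0.0022 0.1235] nose->mouth tool mm [-0.502  59.4029 -1.9374] tilt 34.637649335299464 az 1.6567954577492003 txz -0.016899700606897605 F tool [ 1.4031 -0.0494  2.3443] gap 0.010112376123144947 v 0.01049001648993402
```

Request:
{"method": "servo_tool", "body": {"increments": [{"grip": 1,"x": 0,"y": -1.5,"z": 0,"roll": 0},{"grip": 1,"x": 0,"y": 0,"z": 0,"roll": 0}]}}

```text
clock: 16.4
tcp_pos: [0.5967, 0.0021, 0.1226]
orientation: [0.214, 0.667, 0.683, 0.207]
wrist_force: [1.3, 1.0, -0.9]
finger_gap: 0.01
grip_force: 53.2
```

Request:
{"method": "servo_tool", "body": {"increments": [{"grip": 1,"x": 0,"y": -1.5,"z": 0,"roll": 0},{"grip": 1,"x": 0,"y": 0,"z": 0,"roll": 0}]}}

```text
clock: 16.57
tcp_pos: [0.5964, 0.0021, 0.1226]
orientation: [0.215, 0.667, 0.682, 0.207]
wrist_force: [2.4, 2.1, 0.3]
finger_gap: 0.01
grip_force: 53.2
```

```bash
python3 -c "
from h import *
off()"
```

```text
tcp [0.5964 0.0021 0.1226] nose->mouth tool mm [-0.4091 61.1786 -1.8581] tilt 34.749407713567784 az 1.6727346572469826 txz -0.017031622113887757 F tool [2.0598 2.1675 1.0959] gap 0.010042317428506078 v 0.004218804166048431
```

Request:
{"method": "servo_tool", "body": {"increments": [{"grip": 1,"x": 0,"y": -1.5,"z": 0,"roll": 0},{"grip": 1,"x": 0,"y": -1,"z": 0,"roll": 0},{"grip": 1,"x": 0,"y": 0,"z": 0,"roll": 0}]}}

```text
clock: 16.82
tcp_pos: [0.596, 0.002, 0.1229]
orientation: [0.216, 0.667, 0.682, 0.209]
wrist_force: [5.2, 2.7, 2.2]
finger_gap: 0.0098
grip_force: 53.2
```

```bash
python3 -c "
from h import *
off()"
```

```text
tcp [0.596  0.002  0.1229] nose->mouth tool mm [-0.2869 61.2956 -1.6383] tilt 34.96686302406991 az 1.7067829038291522 txz -0.017219549342490148 F tool [2.5192 5.5915 1.2211] gap 0.00975629849340325 v 0.0033486582401735503
```

Request:
{"method": "servo_tool", "body": {"increments": [{"grip": 0.65,"x": 0,"y": 0,"z": 0,"roll": 0},{"grip": 0.65,"x": 0,"y": 0,"z": 0,"roll": 0},{"grip": 0.65,"x": 0,"y": 0,"z": 0,"roll": 0},{"grip": 0.65,"x": 0,"y": 0,"z": 0,"roll": 0},{"grip": 0.65,"x": 0,"y": 0,"z": 0,"roll": 0}]}}

```text
clock: 17.23
tcp_pos: [0.5943, 0.0016, 0.1213]
orientation: [0.215, 0.667, 0.682, 0.207]
wrist_force: [2.4, 0.5, 4.4]
finger_gap: 0.0299
grip_force: 2.2
```

```bash
python3 -c "
from h import *
off();crop('side',290,160,80,60,8,'pics/r.png')"
```

```text
tcp [0.5943 0.0016 0.1213] nose->mouth tool mm [-0.0445 63.6696 -1.7736] tilt 34.74115772752831 az 1.6619885035586515 txz -0.017619570767609616 F tool [ 0.3919  4.5419 -2.2507] gap 0.02986877504852152 v 0.001468604803920819
```

View pics/r.png

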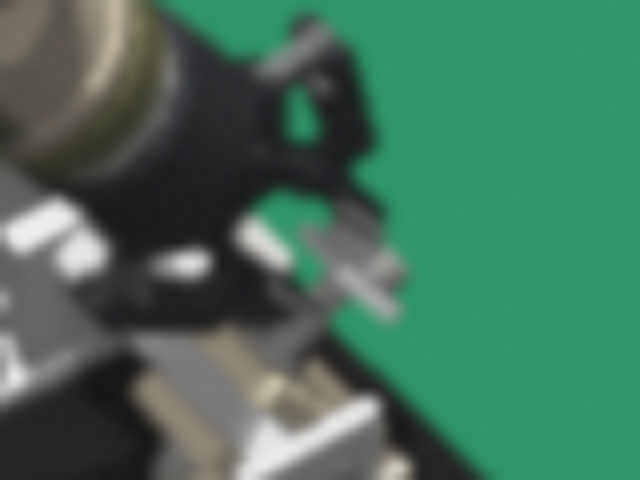

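Request:
{"method": "servo_tool", "body": {"increments": [{"grip": 0.6,"x": 0,"y": 1.5,"z": 0,"roll": 0},{"grip": 0.6,"x": 0,"y": 1.5,"z": 0,"roll": 0},{"grip": 0.6,"x": 0,"y": 0,"z": 0,"roll": 0},{"grip": 0.6,"x": 0,"y": 0,"z": 0,"roll": 0}]}}

```text
clock: 17.62
tcp_pos: [0.5949, 0.0022, 0.1209]
orientation: [0.213, 0.668, 0.683, 0.206]
wrist_force: [-0.7, -0.4, 0.4]
finger_gap: 0.0343
grip_force: 0.0
```

```bash
python3 -c "
from h import *
off()"
```

```text
tcp [0.5949 0.0022 0.1209] nose->mouth tool mm [-0.657  63.4502 -2.2351] tilt 34.482587805112814 az 1.6339444189626957 txz -0.016594808390887672 F tool [-0.4292 -0.3404 -0.7375] gap 0.03427631411410282 v 0.005789115816595242
```

Request:
{"method": "servo_tool", "body": {"increments": [{"grip": 0.6,"x": 0,"y": 0,"z": 0,"roll": 0},{"grip": 0.6,"x": 0,"y": 4,"z": 0,"roll": 0},{"grip": 0.6,"x": 0,"y": 4,"z": 0,"roll": 0},{"grip": 0.6,"x": 0,"y": 2,"z": 0,"roll": 0},{"grip": 0.6,"x": 0,"y": 0,"z": 0,"roll": 0}]}}

```text
clock: 18.03
tcp_pos: [0.6053, 0.0022, 0.1287]
orientation: [0.215, 0.667, 0.682, 0.207]
wrist_force: [-0.0, -0.0, 0.7]
finger_gap: 0.0342
grip_force: 0.0
```

Request:
{"method": "servo_tool", "body": {"increments": [{"grip": 0.6,"x": 0,"y": 1.5,"z": 0,"roll": 0},{"grip": 0.6,"x": 0,"y": 0,"z": 0,"roll": 0}]}}

```text
clock: 18.2
tcp_pos: [0.6057, 0.0023, 0.1288]
orientation: [0.215, 0.667, 0.683, 0.207]
wrist_force: [-0.2, -0.0, -0.7]
finger_gap: 0.0339
grip_force: 0.0
```

```bash
python3 -c "
from h import *
off()"
```

```text
tcp [0.6057 0.0023 0.1288] nose->mouth tool mm [-0.4153 50.0153 -1.9525] tilt 34.64720276362363 az 1.6603303374548009 txz -0.017072749629940764 F tool [-0.002  -0.5327  0.4938] gap 0.03388344236080877 v 0.005940628403176648
```

Contact is expected at about this point; continue in small steps.

Request:
{"method": "servo_tool", "body": {"increments": [{"grip": 0.6,"x": 0,"y": 1.5,"z": 0,"roll": 0},{"grip": 0.6,"x": 0,"y": 0,"z": 0,"roll": 0}]}}

```text
clock: 18.37
tcp_pos: [0.6063, 0.0025, 0.1291]
orientation: [0.214, 0.668, 0.683, 0.206]
wrist_force: [-0.0, 0.3, -1.6]
finger_gap: 0.0342
grip_force: 0.5
```

Request:
{"method": "servo_tool", "body": {"increments": [{"grip": 0.6,"x": 0,"y": 1.5,"z": 0,"roll": 0},{"grip": 0.6,"x": 0,"y": 0,"z": 0,"roll": 0}]}}

```text
clock: 18.53
tcp_pos: [0.6067, 0.0026, 0.129]
orientation: [0.213, 0.668, 0.683, 0.206]
wrist_force: [-2.8, 0.4, -2.0]
finger_gap: 0.0339
grip_force: 1.6
```

```bash
python3 -c "
from h import *
off()"
```

```text
tcp [0.6067 0.0026 0.129 ] nose->mouth tool mm [-0.6608 49.1291 -2.135 ] tilt 34.46066897433901 az 1.626009775879864 txz -0.016574903623434223 F tool [ 0.4476 -3.4449  0.09  ] gap 0.03392528184570523 v 0.005088511170737774
```

Request:
{"method": "servo_tool", "body": {"increments": [{"grip": 0.6,"x": 0,"y": 2,"z": 0,"roll": 0},{"grip": 0.6,"x": 0,"y": 1,"z": 0,"roll": 0},{"grip": 0.6,"x": 0,"y": 0,"z": 0,"roll": 0}]}}

```text
clock: 18.78
tcp_pos: [0.6077, 0.0027, 0.1293]
orientation: [0.212, 0.668, 0.683, 0.205]
wrist_force: [-5.7, -0.9, -3.9]
finger_gap: 0.0344
grip_force: 3.6
```

Request:
{"method": "servo_tool", "body": {"increments": [{"grip": 0.6,"x": 0,"y": 2,"z": 0,"roll": 0},{"grip": 0.6,"x": 0,"y": 1,"z": 0,"roll": 0},{"grip": 0.6,"x": 0,"y": 0,"z": 0,"roll": 0}]}}

```text
clock: 19.03
tcp_pos: [0.6081, 0.0028, 0.1291]
orientation: [0.211, 0.669, 0.683, 0.203]
wrist_force: [-9.6, -1.5, -5.7]
finger_gap: 0.0341
grip_force: 5.4
```

```bash
python3 -c "
from h import *
off()"
```

```text
tcp [0.6081 0.0028 0.1291] nose->mouth tool mm [-0.9064 47.9776 -2.4131] tilt 34.01430096900945 az 1.5600140328126977 txz -0.016265132847258335 F tool [ -1.2945 -11.1763  -0.584 ] gap 0.03413967667969155 v 0.004492175295961279
```

Request:
{"method": "servo_tool", "body": {"increments": [{"grip": 0.6,"x": 0,"y": -3,"z": 0,"roll": 0},{"grip": 0.6,"x": 0,"y": -3,"z": 0,"roll": 0},{"grip": 0.6,"x": 0,"y": 0,"z": 0,"roll": 0},{"grip": 0.6,"x": 0,"y": 0,"z": 0,"roll": 0}]}}

```text
clock: 19.37
tcp_pos: [0.6073, 0.0025, 0.1297]
orientation: [0.214, 0.668, 0.683, 0.206]
wrist_force: [-2.7, -0.8, -4.8]
finger_gap: 0.0341
grip_force: 2.5
```

```bash
python3 -c "
from h import *
off()"
```

```text
tcp [0.6073 0.0025 0.1297] nose->mouth tool mm [-0.5727 48.2319 -2.0237] tilt 34.55216544965221 az 1.6397409421955362 txz -0.016715406867896576 F tool [-0.6268 -4.9776  2.3663] gap 0.03411779639979173 v 0.004566861757263367
```

Request:
{"method": "servo_tool", "body": {"increments": [{"grip": 0.6,"x": 0,"y": -4,"z": 0,"roll": 0},{"grip": 0.6,"x": 0,"y": -4,"z": 0,"roll": 0},{"grip": 0.6,"x": 0,"y": 0,"z": 0,"roll": 0},{"grip": 0.6,"x": 0,"y": 0,"z": 0,"roll": 0}]}}

```text
clock: 19.7
tcp_pos: [0.6023, 0.0021, 0.127]
orientation: [0.215, 0.667, 0.682, 0.207]
wrist_force: [0.3, 0.3, -0.3]
finger_gap: 0.0344
grip_force: 0.0
```

```bash
python3 -c "
from h import *
off()"
```

```text
tcp [0.6023 0.0021 0.127 ] nose->mouth tool mm [-0.2285 53.811  -1.6898] tilt 34.783958103160465 az 1.6724125900824247 txz -0.01736452463520244 F tool [0.2656 0.08   0.4153] gap 0.03436760443484295 v 0.006360462949423624
```

Request:
{"method": "servo_tool", "body": {"increments": [{"grip": 0.6,"x": 0,"y": 0,"z": -6,"roll": 0},{"grip": 0.6,"x": 0,"y": 0,"z": -12,"roll": 0},{"grip": 0.6,"x": 0,"y": 0,"z": -20,"roll": 0},{"grip": 0.6,"x": 0,"y": 0,"z": -25,"roll": 0},{"grip": 0.6,"x": 0,"y": 0,"z": -20,"roll": 0}]}}

```text
clock: 20.12
tcp_pos: [0.5538, 0.0026, 0.1959]
orientation: [0.215, 0.667, 0.683, 0.207]
wrist_force: [0.6, -0.6, 0.6]
finger_gap: 0.034
grip_force: 0.0
```

Request:
{"method": "servo_tool", "body": {"increments": [{"grip": 0.6,"x": 0,"y": 0,"z": 0,"roll": 0},{"grip": 0.6,"x": 0,"y": 0,"z": 0,"roll": 0},{"grip": 0.6,"x": 0,"y": 0,"z": 0,"roll": 0},{"grip": 0.6,"x": 0,"y": 0,"z": 0,"roll": 0}]}}

```text
clock: 20.45
tcp_pos: [0.554, 0.0026, 0.1932]
orientation: [0.214, 0.668, 0.683, 0.206]
wrist_force: [-0.8, 0.5, -0.0]
finger_gap: 0.0338
grip_force: 0.0
```

```bash
python3 -c "
from h import *
s=env.get_state();print(s['tcp_pos'],s['wrist_force'])
im=env.read_camera('side')[:,:,::-1];cv2.imwrite('pics/end.png',im)
# compare flange region with r.png (released) 
new=cv2.resize(im[160:220,290:370],None,fx=8,fy=8,interpolation=cv2.INTER_CUBIC)
t=cv2.imread('pics/r.png')[255:325,325:405];r=cv2.matchTemplate(new,t,cv2.TM_CCOEFF_NORMED);print(cv2.minMaxLoc(r))"
```

```text
[0.554  0.0026 0.1932] [-0.7868  0.4947 -0.0229]
(-0.6708474159240723, 0.677001416683197, (303, 328), (331, 257))
```

```bash
python3 -c "
from workcell import env
print(env.hand_in())"
```

```text
the job is handed in; nothing more can be done
None
```

I handed the job in at about 20.5 s: the carriage is pushed home, and the pin is seated through the ears and tongue and released. It held an 11 N outward tug on the flange with about 1 mm of give. The robot is clear of everything, but hand-in returned no verdict.

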